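Post a short offcut into the offcut box through its sprung flap

ROBOT

A 6-joint arm with a two-finger parallel gripper is mounted at the origin on the work surface; the furniture and walls round the work are solid. World frame = base frame: x ahead of the robot, y to its left, z up, the work surface at z = 0. Lengths are in mm, angles in rad, forces in N, time in s.
With the tool pointing down it reaches from about 275 to 1000 mm from the base axis. Payload 8.4 kg.
Tool frame: the origin (TCP) lies between the finger pads; the fingertips stand 22 mm ahead of it and the grasp point (between the pads) lies 3 mm ahead of it (r.nose_length is the z of the fingertips in the tool frame, in mm); z points along the fingers, y is the line along which they close (so a half turn about z gives the same grasp; the last joint's range is limited). The gripper opens to 85 mm and grips with 20 to 120 N. Pads are 22 mm wide; open, the fingers measure 114 mm over their backs; the gripper's body (76 mm by 85 mm) begins 54 mm behind the grasp point. The pads swing forward as they close: fully open they stand 13 mm farther back than shut.
Start: joints at [1.098, 0.353, 1.633, -0, 1.155, -0.002], TCP at [283.499, 557.007, 253.281] pointing down, gripper open.
Joint ranges: [-2.63, 2.63], [-0.92, 2.1], [0.06, 2.66], [-1.3, 4.44], [0, 2.69], [-3.02, 3.02]. Speed limits (rad/s): [2.22, 2.22, 2.79, 3.14, 3.14, 3.14].

INTERFACE

Orientations are given as [roll, pitch, yaw] about the fixed x, y, z axes, in that order (R = Rz(yaw) Ry(pitch) Rx(roll)).
In Python, from rig import r gives the robot as it stands.
- The arm moves only by the shell command python3 steer.py 'ROWS' [FORCE]. ROWS is rows parted by semicolons, their numbers by spaces, 1 to 5 of them, each of 7 numbers: a rotation vector rx, ry, rz in rad, then dx, dy, dz in mm, then the opening from 0.0 (shut) to 1.0 (fully open); each row shifts and turns the commanded pose from where the row before left it, along the tool's axes as they then stand; what a row does not reach is not made up. A row lasts 1/12 s, in which the tool goes at most 41.7 mm and 0.125 rad, less where a joint would pass 70% of its speed; a pose out of reach is approached as far as the arm can. The fingers move at their own pace and stop on an object; FORCE is the grip in N (left out, the last holds). Time passes only in rows, so rows that do not move let the fingers close. It prints the time, the measured TCP pose, the force, the opening and the grip force at its end.
- r.sense(): the state, without advancing time (a new reading comes with each control period).
- r.grab_frame(name): name is "scene" or "top" or "wrist"; returns the picture (400x640x3 uint8, red, green, blue); there is no depth.
- r.camera_params(name): a dict with "fx", "fy", "cx", "cy" (pixels), "dist_coeffs" ([k1, k2, p1, p2, k3] as OpenCV has them; the pictures are not rectified), "rvec" (rotation vector, rad) and "tvec" (3), from world to camera coordinates, as OpenCV has them. Camera axes: x right, y down, z forward; pixel columns grow to the right and rows downward; lengths in mm; the calibration is good to about 2 mm. A picture is of the moment at which its call begins: read the wrist's pose just before it. camera_params takes no time and is no camera call; for the wrist camera it gives the pose at the moment of the call.
- r.sign_off(): hands the job in; it is judged then, once.
The state is a dict: "clock": time; "qpos": joint angles; "qvel": joint speeds; "joint_efforts": joint torques, N m; "eef_pos": TCP position; "tcp_rot": TCP orientation; "contact_force": force on the tool from outside, world axes, zero at the start; "wrist_torque": the same for the moment, N m; "opening": opening from 0.0 (shut) to 1.0 (fully open); "grasp_force": force on a finger pad.
Only numpy, scipy, OpenCV 4.12 (cv2) and the standard library are available. Lean on these libraries where they do the work, as an engineer would, in place of code of your own. Each camera call takes 0.05 s, during which the arm holds its last target. There are 200 camera calls.

TASK

Clear the short sawn offcut off the feed shelf of the plywood offcut box: push the yellow self-closing flap open with one finger and keep holding it open while your other finger pushes the offcut over the shelf's edge, so that it drops down inside the box. Then come away so the flap springs fully shut. Only push - do not lift the offcut or shove the flap open with it - and leave the glue bottle, try square, pencil and long offcut on the saw table where they are.

Things in the scene. Friction and masses are not known exactly. Their poses are not given: they have to be found in the camera images.
- offcut_box: Plywood offcut box, fixed on the saw table, 285 x 176 mm, 208 mm tall. Origin on the table straight under the middle of the mouth edge; +x points into the box (the way the offcut goes, away from the robot and a little to its left), z up. Hollow from x = -125 to 140 mm, also under the shelf, floor at z = 8 mm. A hose stub on the back reaches x = 172 mm.
- mouth_edge (a point): middle of the feed shelf's far edge, on its top face: box x = 0, z = 140 mm. The grey flat shelf runs from here back to x = -125 mm and is 156 mm wide, with side rims 14 mm high and a front board 12 mm high (outer face x = -135 mm). Beyond the edge there is only the flap, then the drop into the box. Above shelf and flap all is open: fingers reach in from above.
- flap_hinge (a point): middle of the flap's steel hinge pin, which runs along y at box x = 106 mm, z = 195 mm (55 mm above the shelf). Standing fingers can move along x as far as x = 97 mm. Side cheeks beside the flap (y = +-78 to 88 mm) rise from 154 mm high at x = 0 to 208 mm at x = 104 mm; the top behind the hinge is 208 mm high.
- flap (a joint): flap angle in rad: 0 = shut, 1.05 = wide open, hanging almost straight down. Yellow flap, 148 wide, 115 long, 4 mm thick, sloping down 27 degrees from hinge to mouth edge when shut. Pushed away from the robot it swings down into the box. A spring shuts it when let go: 2 to 3 N to start it, up to 8 N wide open. Push with the fingertips just above shelf height: higher up it opens less.
- flap_edge (a point): middle of the flap's black rubber free edge (moves with the flap); shut, it lies at the mouth edge
- short_offcut: sawn brown wooden offcut, 52 (x) x 90 (y) x 22 (z) mm, about 70 g, lying flat on the feed shelf, its 52 mm side along the way into the box, so that it fits between two open fingers. Origin at the centre of its underside, at the start 65 to 75 mm before the mouth edge. It drops once its centre is 5 to 15 mm past the edge, if the flap is open; its weight does not open the flap.
- glue_bottle: white glue bottle with orange nozzle, 62 mm across, 190 mm tall, standing on the saw table; origin at the centre of its base. Leave alone.
- long_offcut: wooden offcut 45 x 180 x 19 mm lying on the saw table just left of the box; origin at the centre of its underside, long side along its y. Leave alone.
- pencil: red pencil, 142 mm long and 7 mm thick, lying on the saw table just right of the box; origin at the middle of its underside, length along its y. Leave alone.
- try_square: try square with beech stock and steel blade, 210 x 141 x 20 mm, lying on the saw table right of the box; origin at the centre of its underside. Leave alone.

How it is judged (in metres and radians):
On the way, in this order (a step that is already met when the one before it is completed fails the run):
1. a finger has pushed the flap open while the offcut is still carried by the shelf (value of joint flap above 0.15 rad and contact force between the fingers and flap above 0.3 N and x of short_offcut in the frame of offcut_box below -0.004 m and z of short_offcut in the frame of offcut_box above 0.135 m), for 0.1 s.
2. the offcut is down inside the box while a finger still holds the flap open (z of short_offcut in the frame of offcut_box below 0.1 m and x of short_offcut in the frame of offcut_box between -0.12 and 0.14 m and value of joint flap above 0.3 rad and contact force between the fingers and flap above 0.3 N), for 0.1 s.
At the end, for the whole second after the job is handed in: The offcut lies at rest inside the box (its origin less than 85 mm above the table and within the box's inner walls), and the flap is shut (joint under 0.04 rad) and still (z of short_offcut in the frame of offcut_box below 0.085 m and x of short_offcut in the frame of offcut_box between -0.125 and 0.14 m and y of short_offcut in the frame of offcut_box between -0.078 and 0.078 m and value of joint flap below 0.04 rad and linear speed of short_offcut below 0.02 m/s and velocity of joint flap below 0.05 rad/s); the robot touches nothing.
It fails at once if the offcut is lifted off the shelf (more than 15 mm) (z of short_offcut in the frame of offcut_box above 0.155 m).
It fails at once if the offcut is pushed into the mouth with no finger on the flap (x of short_offcut in the frame of offcut_box above 0.004 m and z of short_offcut in the frame of offcut_box above 0.125 m and contact force between the fingers and flap below 0.05 N).
It fails at once if the glue bottle, long offcut, try square or pencil is moved more than 20 mm (distance of any of glue_bottle, long_offcut, try_square, pencil from where it was at the start of the episode above 0.02 m).
It also fails if it takes over 40 s, if anything falls off the work surface, if the arm or the gripper's body presses on something with over 40 N, if the wrist force passes 120 N, or if a joint passes its speed limit or range.

## Working session

There is one attempt and no reset: what is moved stays moved. The work goes in short steps, Python scripts to look and compute and a shell command to move; the robot and the scene stay as the last step left them, time stands still between calls to the robot, and variables do not carry over. Pictures are saved under pics/ and viewed, at most 10 in all, crops included, and the job is handed in when it is done.

```bash
ls; mkdir -p pics
python3 - <<'E'
from rig import r
import cv2
for n in("scene","top"):
    cv2.imwrite(f"pics/{n}0.png",r.grab_frame(n)[:,:,::-1])
s=r.sense();print(s['clock'],s['eef_pos'],s['tcp_rot'],s['opening'],r.nose_length)
E
```

```text
pics
rig.py
steer.py
0.1 [283.33228001 556.6349961  252.64127145] [-3.14035049e+00 -1.79569844e-05  2.67074232e+00] 1.0009530738631358 22.0
```

View pics/top0.png

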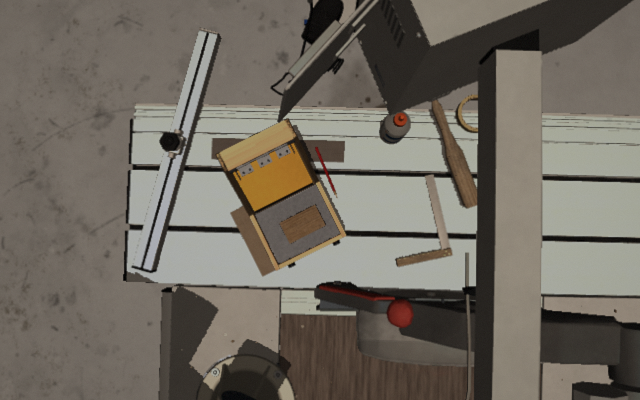

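View pics/scene0.png

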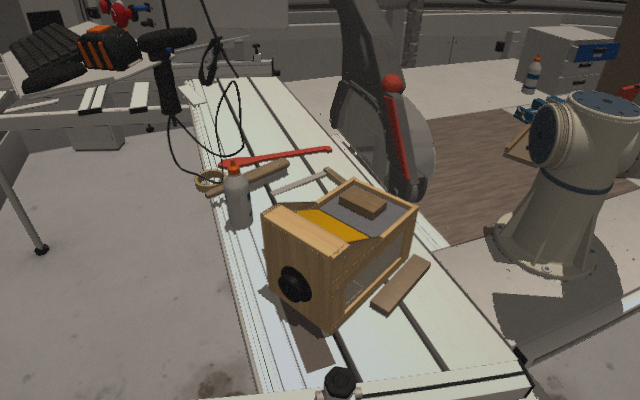

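The top view shows the box with the yellow flap around (275,180), the grey shelf around (295,225) and the offcut at (302,224). The pencil is at (326,170), the long offcut at (252,240), the bottle at (397,125) and the square at (430,225).

```bash
cat > h.py <<'E'
from rig import r
import cv2,numpy as np
def ray(n,uv,z,P=None):
    P=P or r.camera_params(n)
    K=np.array([[P['fx'],0,P['cx']],[0,P['fy'],P['cy']],[0,0,1.]]);D=np.array(P['dist_coeffs'],float)
    R=cv2.Rodrigues(np.array(P['rvec'],float))[0];t=np.array(P['tvec'],float).ravel()
    u=cv2.undistortPoints(np.array(uv,float).reshape(-1,1,2),K,D).reshape(-1,2)
    d=np.c_[u,np.ones(len(u))]@R;c=-R.T@t
    return c+d*((z-c[2])/d[:,2])[:,None]
def proj(n,X):
    P=r.camera_params(n)
    K=np.array([[P['fx'],0,P['cx']],[0,P['fy'],P['cy']],[0,0,1.]])
    return cv2.projectPoints(np.array(X,float),np.array(P['rvec'],float),np.array(P['tvec'],float),K,np.array(P['dist_coeffs'],float))[0].reshape(-1,2)
E
python3 - <<'E'
from h import *
I=cv2.imread('pics/top0.png');c=I[110:290,200:360]
cv2.imwrite('pics/topc.png',cv2.resize(c,(640,720)[0:2],interpolation=cv2.INTER_CUBIC)[:600])
h=cv2.cvtColor(I,cv2.COLOR_BGR2HSV)
def big(m):
    m=m.astype(np.uint8)*255; m[:110]=0;m[290:]=0;m[:,:200]=0;m[:,360:]=0
    cs=cv2.findContours(m,cv2.RETR_EXTERNAL,cv2.CHAIN_APPROX_NONE)[0]
    return max(cs,key=cv2.contourArea)
print(ray('top',[(320,200),(302,224),(302,100)],140))
y=big((h[...,0]>15)&(h[...,0]<28)&(h[...,1]>190)&(h[...,2]>90))
g=big((h[...,1]<50)&(h[...,2]<150)&(h[...,2]>60))
for n,k in(('flap',y),('shelf',g)):
    b=cv2.boxPoints(cv2.minAreaRect(k));print(n,cv2.contourArea(k),b.round(1).tolist())
print(h[224,302],h[245,290],h[185,275])
E
```

```text
[[ 510.42858745 -173.57562381  140.        ]
 [ 455.1401366  -134.34579983  140.        ]
 [ 738.5157816  -126.35725405  140.        ]]
flap 2289.5 [[232.39999389648438, 171.8000030517578], [292.3999938964844, 141.8000030517578], [312.3999938964844, 181.8000030517578], [252.39999389648438, 211.8000030517578]]
shelf 3628.0 [[253.8000030517578, 214.60000610351562], [315.0, 184.0], [339.3999938964844, 232.8000030517578], [278.20001220703125, 263.3999938964844]]
[ 15 120 102] [14 29 97] [ 18 192 165]
```

View pics/topc.png

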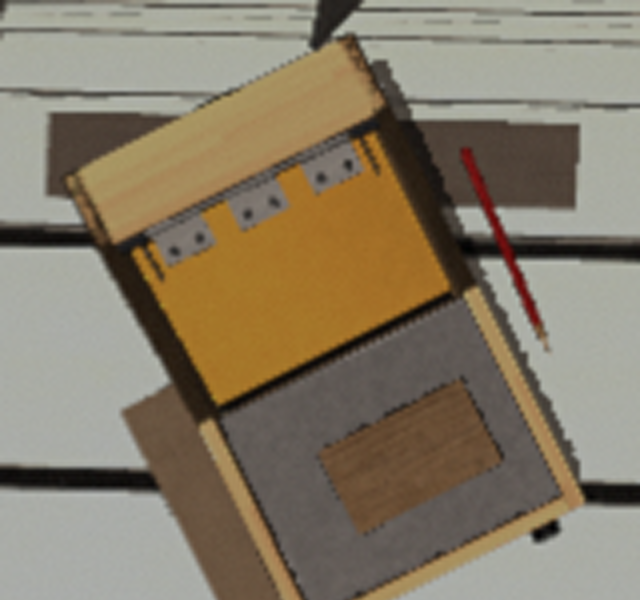

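The enlarged crop shows the shelf corners at roughly (254,213), (317,183), (340,234) and (277,262) in full-image pixels. The offcut corners are roughly (280,222.5), (315.5,204.5), (325.5,225.5) and (291,244).

Run:
```python
from h import *
# full px = 200+u/4-.4, 110+v/4-.4
f=lambda L:[(200+u/4-.4,110+v/4-.4) for u,v in L]
feat=[ # crop px, box xyz
((204,422),(0,88,154)),((474,288),(0,-88,154)),((584,500),(-135,-88,154)), ((218,410),(0,78,140)),((566,492),(-125,-78,140)),
((66,178),(145,88,208)),((350,34),(145,-88,208)),((386,104),(104,-88,208)),((104,246),(104,88,208))]
from scipy.optimize import least_squares
px=[ray('top',f([a]),b[2])[0][:2] for a,b in feat]; px=np.array(px);B=np.array([b[:2] for a,b in feat])
def T(p):
    c,s=np.cos(p[2]),np.sin(p[2]);return B@np.array([[c,s],[-s,c]])+p[:2]
q=least_squares(lambda p:(T(p)-px).ravel(),[500,-110,.4],loss='soft_l1',f_scale=3)
p=q.x;print(p,(T(p)-px).round(1).tolist())
c,s=np.cos(p[2]),np.sin(p[2])
o=ray('top',f([(320,450),(462,378),(502,462),(365,535)]),162)[:,:2]
ob=(o-p[:2])@np.array([[c,-s],[s,c]]);print(ob.round(1),ob.mean(0))
e=ob[1]-ob[0];print('tilt',np.degrees(np.arctan2(e[0],-e[1])))
P=r.camera_params('top');R=cv2.Rodrigues(np.array(P['rvec'],float))[0];print(-R.T@np.array(P['tvec'],float).ravel())
```

```text
[ 5.12835071e+02 -9.32964496e+01  4.86374148e-01] [[-0.3, 3.7], [3.0, -2.6], [0.3, -1.4], [-2.8, 0.5], [0.7, 2.4], [-1.0, 0.7], [-0.1, -4.0], [1.2, -2.7], [-1.0, 3.5]]
[[-44.7  32.4]
 [-43.9 -56. ]
 [-95.4 -55.2]
 [-98.   30.7]] [-70.50627956 -12.01693525]
tilt 0.5172940268151375
[ 464.51439738 -192.23511797 1294.37988747]
```

Box pose is about (513, -93) mm with yaw 0.486, and the offcut sits at box (-70.5, -12), aligned to about 0.5°. I'll travel high to above the offcut, then turn so that the finger line runs along box x.

```bash
S='python3 steer.py'; python3 steer.py '0 0 0 -15 -17 -20 1;0 0 0 -24 -26.5 -20 1;0 0 0 -24 -26.5 -20 1;0 0 0 -24 -26.5 -20 1;0 0 0 -24 -26.5 -10 1'
python3 steer.py '0 0 0 -24 -26.5 0 1;0 0 0 -24 -26.5 0 1;0 0 0 -24 -26.5 0 1;0 0 0 -24 -26.5 0 1;0 0 0 -24 -26.5 0 1'
```

```text
clock: 0.52
eef_pos: [327.0, 396.0, 345.2]
tcp_rot: [3.14, 0.001, 2.671]
contact_force: [0.4, 0.7, 0.6]
opening: 1.003
grasp_force: 0.0
clock: 0.93
eef_pos: [373.3, 222.8, 343.2]
tcp_rot: [-3.142, 0.0, 2.671]
contact_force: [-0.2, 0.8, 0.3]
opening: 1.001
grasp_force: 0.0
```

```bash
python3 steer.py '0 0 0 -24 -27 0 1;0 0 0 -24 -27 0 1;0 0 0 -24 -27 0 1;0 0 0 -24 -27 0 1;0 0 0 -24 -27 0 1'
python3 steer.py '0 0 0 -24 -27 0 1;0 0 0 -24 -27 0 1;0 0 0 -24 -27 0 1;0 0 0 -24 -27 0 1;0 0 0 -20 -22 0 1'
python3 steer.py '0 0 0.122 0 0 0 1;0 0 0.122 0 0 0 1;0 0 0.122 0 0 0 1;0 0 0.122 0 0 0 1;0 0 0.122 0 0 0 1'
python3 steer.py '0 0 0 0 0 0 1;0 0 0 0 0 0 1;0 0 0 0 0 0 1'
python3 - <<'E'
from h import *
cv2.imwrite("pics/w1.png",r.grab_frame('wrist')[:,:,::-1])
E
```

```text
clock: 1.35
eef_pos: [419.0, 48.0, 343.3]
tcp_rot: [3.142, 0.0, 2.671]
contact_force: [1.4, 0.3, -0.2]
opening: 0.998
grasp_force: 0.0
clock: 1.77
eef_pos: [463.6, -121.1, 343.1]
tcp_rot: [-3.141, 0.0, 2.67]
contact_force: [0.2, -0.3, 0.2]
opening: 1.001
grasp_force: 0.0
clock: 2.18
eef_pos: [463.3, -118.8, 342.9]
tcp_rot: [-3.141, -0.001, 2.054]
contact_force: [0.3, -0.1, 0.0]
opening: 1.0
grasp_force: 0.0
clock: 2.43
eef_pos: [463.5, -118.6, 343.2]
tcp_rot: [-3.141, -0.0, 2.065]
contact_force: [-0.5, 0.5, -0.2]
opening: 1.001
grasp_force: 0.0
```

View pics/w1.png

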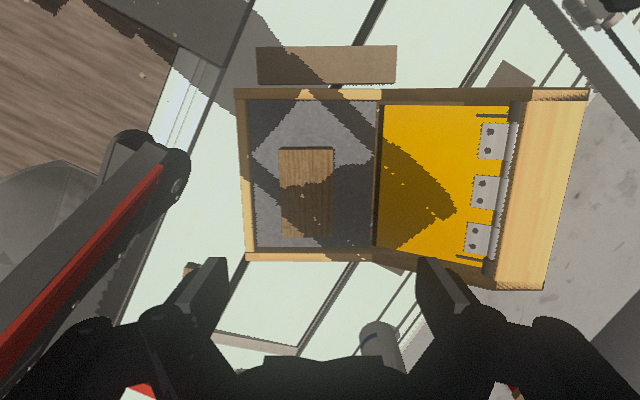

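The wrist view shows the offcut corners at about (279,147), (333,147), (331,237) and (280,237). The shelf edge runs from (381,105) to (375,248), and the finger tips are near (215,260) and (430,260).

Run:
```python
from h import *
s=r.sense();e=np.array(s['eef_pos']);
p=np.array([512.8,-93.3]);a=.4864;M=np.array([[np.cos(a),-np.sin(a)],[np.sin(a),np.cos(a)]])
bx=lambda P:((P[:,:2]-p)@M).round(1).tolist()
print('off',bx(ray('wrist',[(279,147),(333,147),(331,237),(280,237)],162)))
print('edge',bx(ray('wrist',[(378,105),(375,248)],140)),'front in',bx(ray('wrist',[(249,100),(255,247)],140)))
print('rear top edge',bx(ray('wrist',[(588,100),(544,289)],208)))
print('tcp',bx(e[None]))
R=cv2.Rodrigues(np.zeros(3))[0]
from scipy.spatial.transform import Rotation as Ro
R=Ro.from_euler('xyz',s['tcp_rot']).as_matrix()
for z in(9,22):
  for y in(-57,-42.5,42.5,57):
    print(z,y,proj('wrist',[e+R@np.array([x,y,z]) for x in(-11,11)]).round().tolist())
```

```text
off [[-96.5, 36.0], [-45.9, 36.3], [-46.5, -55.1], [-98.5, -55.4]]
edge [[-2.2, 74.1], [3.1, -77.5]] front in [[-126.8, 78.0], [-129.6, -77.1]]
rear top edge [[146.3, 79.3], [147.1, -85.3]]
tcp [[-55.4, 0.7]]
9 -57 [[201.0, 297.0], [195.0, 254.0]]
9 -42.5 [[232.0, 297.0], [228.0, 254.0]]
9 42.5 [[415.0, 297.0], [419.0, 254.0]]
9 57 [[446.0, 297.0], [451.0, 254.0]]
22 -57 [[210.0, 282.0], [205.0, 242.0]]
22 -42.5 [[239.0, 282.0], [235.0, 242.0]]
22 42.5 [[407.0, 282.0], [411.0, 242.0]]
22 57 [[436.0, 282.0], [441.0, 242.0]]
```

Open tips stand about 9 mm ahead of the TCP, so tip height 143 means TCP z near 152. I'll descend to 170 first.

```bash
python3 steer.py '0 0 0.008 -11 -4.6 0 1;0 0 0 0 0 30 1;0 0 0 0 0 35 1;0 0 0 0 0 35 1;0 0 0 0 0 35 1'
python3 steer.py '0 0 0 0 0 30 1;0 0 0 0 0 8 1;0 0 0 0 0 0 1;0 0 0 0 0 0 1'
python3 - <<'E'
from h import *
s=r.sense();e=np.array(s['eef_pos']);print(s['tcp_rot'])
p=np.array([512.8,-93.3]);a=.4864;M=np.array([[np.cos(a),-np.sin(a)],[np.sin(a),np.cos(a)]])
print(e,(e[:2]-p)@M)
cv2.imwrite("pics/w2.png",r.grab_frame('wrist')[:,:,::-1])
E
```

```text
clock: 2.9
eef_pos: [464.9, -131.3, 207.2]
tcp_rot: [3.141, 0.001, 2.054]
contact_force: [0.7, -0.4, 0.6]
opening: 1.002
grasp_force: 0.0
clock: 3.23
eef_pos: [465.3, -131.1, 171.1]
tcp_rot: [3.141, 0.0, 2.053]
contact_force: [-0.1, -0.2, 0.1]
opening: 0.998
grasp_force: 0.0
[3.14138543e+00 3.16451910e-04 2.05317584e+00]
[ 465.33347342 -131.0672907   171.10971403] [-59.61561069 -11.19903364]
```

View pics/w2.png

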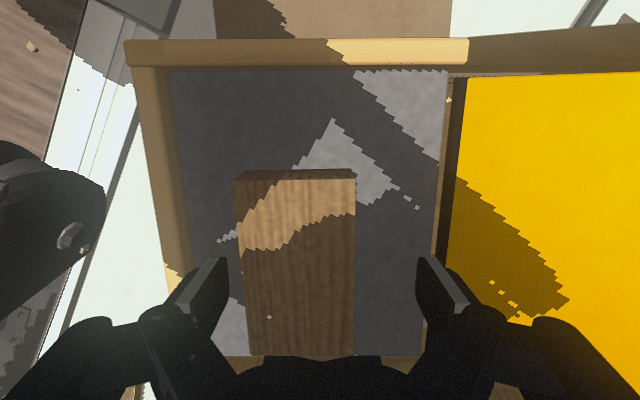

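The offcut (left edge at x≈243, right edge at 355) lies between the open fingers at x≈228 and 416. The front finger sits right at the flap edge (x≈445). I'll feel downward for the shelf.

```bash
python3 steer.py '0 0 0 0 0 7 1;0 0 0 0 0 7 1;0 0 0 0 0 0 1'; python3 steer.py '0 0 0 0 0 2 1;0 0 0 0 0 2 1;0 0 0 0 0 0 1'
```

```text
clock: 3.53
eef_pos: [464.5, -130.5, 155.9]
tcp_rot: [3.142, 0.0, 2.053]
contact_force: [-0.6, 0.1, -0.7]
opening: 1.0
grasp_force: 0.0
clock: 3.78
eef_pos: [464.6, -130.5, 152.1]
tcp_rot: [-3.141, -0.0, 2.053]
contact_force: [-0.3, 0.6, 0.1]
opening: 0.996
grasp_force: 0.0
```

```bash
python3 steer.py '0 0 0 0 4 0 1;0 0 0 0 4 0 1;0 0 0 0 4 0 1;0 0 0 0 4 0 1;0 0 0 0 4 0 1'; python3 steer.py '0 0 0 0 4 0 1;0 0 0 0 4 0 1;0 0 0 0 0 0 1;0 0 0 0 0 0 1'
python3 - <<'E'
from h import *
s=r.sense();e=np.array(s['eef_pos'])
p=np.array([512.8,-93.3]);a=.4864;M=np.array([[np.cos(a),-np.sin(a)],[np.sin(a),np.cos(a)]])
print(e,(e[:2]-p)@M,s['contact_force'][:2]@M)
cv2.imwrite("pics/w3.png",r.grab_frame('wrist')[:,:,::-1])
E
```

```text
clock: 4.2
eef_pos: [482.6, -121.1, 152.3]
tcp_rot: [-3.141, -0.0, 2.053]
contact_force: [-2.5, -1.5, 1.7]
opening: 0.999
grasp_force: 1.3
clock: 4.53
eef_pos: [490.1, -117.4, 152.4]
tcp_rot: [3.141, 0.0, 2.053]
contact_force: [-0.2, 1.2, 1.8]
opening: 0.995
grasp_force: 1.1
[ 490.09297369 -117.36104666  152.39871097] [-31.32074775 -10.65616116] [0.40563006 1.12322768]
```

View pics/w3.png

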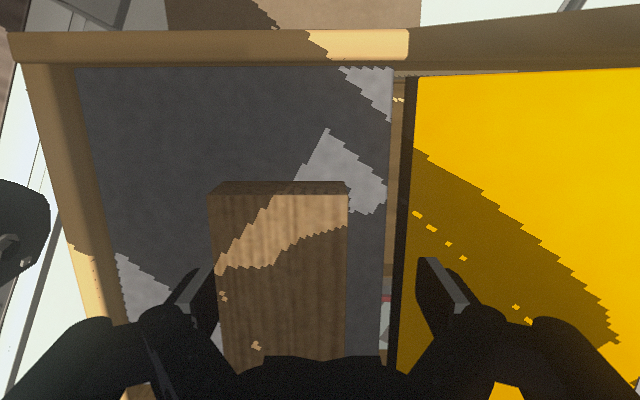

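The flap has started to open: a dark gap shows at x≈390-405. The rear finger is touching the offcut's back face. I'll keep pushing.

```bash
python3 steer.py '0 0 0 0 4 0 1;0 0 0 0 4 0 1;0 0 0 0 4 0 1;0 0 0 0 4 0 1;0 0 0 0 4 0 1'; python3 steer.py '0 0 0 0 4 0 1;0 0 0 0 4 0 1;0 0 0 0 4 0 1;0 0 0 0 4 0 1;0 0 0 0 0 0 1'
python3 - <<'E'
from h import *
s=r.sense();e=np.array(s['eef_pos'])
p=np.array([512.8,-93.3]);a=.4864;M=np.array([[np.cos(a),-np.sin(a)],[np.sin(a),np.cos(a)]])
print(e,(e[:2]-p)@M,s['contact_force'][:2]@M)
cv2.imwrite("pics/w4.png",r.grab_frame('wrist')[:,:,::-1])
E
```

```text
clock: 5.0
eef_pos: [507.3, -108.2, 152.1]
tcp_rot: [-3.141, -0.0, 2.053]
contact_force: [-3.2, -1.4, 1.0]
opening: 1.002
grasp_force: 1.8
clock: 5.42
eef_pos: [522.0, -100.5, 152.2]
tcp_rot: [3.141, -0.0, 2.053]
contact_force: [-2.8, -1.1, 1.6]
opening: 1.002
grasp_force: 1.9
[ 522.03573856 -100.53880061  152.23115513] [  4.78083882 -10.71646776] [-2.96310886  0.3153853 ]
```

View pics/w4.png

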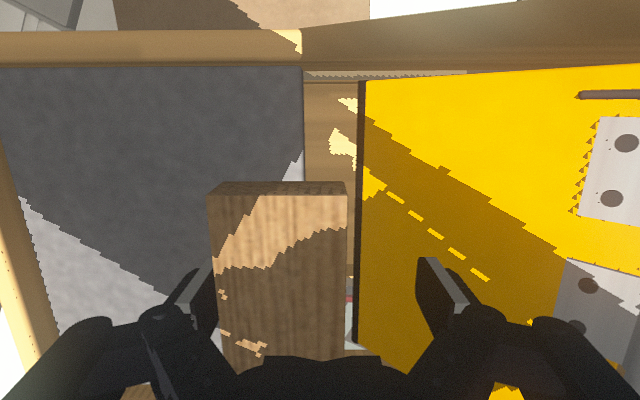

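The shelf edge is at x≈303, the flap edge at x≈360, and the offcut's front face at x≈347. The flap is clearly open, with the finger holding it. I'll push on to the drop.

```bash
python3 steer.py '0 0 0 0 4 0 1;0 0 0 0 4 0 1;0 0 0 0 4 0 1;0 0 0 0 4 0 1;0 0 0 0 3 0 1'; python3 steer.py '0 0 0 0 2 0 1;0 0 0 0 2 0 1;0 0 0 0 2 0 1;0 0 0 0 2 0 1;0 0 0 0 0 0 1'
python3 - <<'E'
from h import *
s=r.sense();e=np.array(s['eef_pos'])
p=np.array([512.8,-93.3]);a=.4864;M=np.array([[np.cos(a),-np.sin(a)],[np.sin(a),np.cos(a)]])
print(e,(e[:2]-p)@M,s['contact_force'][:2]@M)
cv2.imwrite("pics/w5.png",r.grab_frame('wrist')[:,:,::-1])
E
```

```text
clock: 5.88
eef_pos: [537.2, -92.2, 151.8]
tcp_rot: [-3.139, -0.001, 2.053]
contact_force: [-7.9, -5.6, 0.3]
opening: 1.0
grasp_force: 3.5
clock: 6.3
eef_pos: [539.0, -89.8, 150.3]
tcp_rot: [-3.129, -0.005, 2.053]
contact_force: [-24.1, -14.5, 2.5]
opening: 1.004
grasp_force: 3.1
[538.99053327 -89.78710083 150.30862154] [24.79508388 -9.13719372] [-28.11784065  -1.54003975]
```

View pics/w5.png

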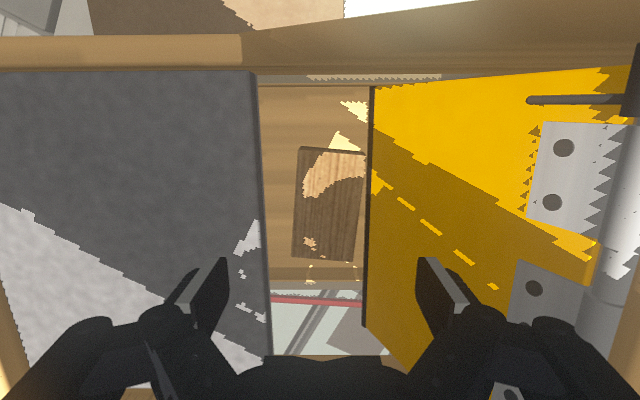

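The offcut has dropped and lies inside the box at about (330,205), with the flap still held open. The 28 N along -x suggests the gripper is touching the back top, so I'll ease off and keep the flap held.

```bash
python3 steer.py '0 0 0 0 -5 0 1;0 0 0 0 -3 0 1;0 0 0 0 0 0 1;0 0 0 0 0 0 1;0 0 0 0 0 0 1'
```

```text
clock: 6.77
eef_pos: [536.8, -91.9, 151.8]
tcp_rot: [-3.139, -0.002, 2.053]
contact_force: [-6.6, -1.7, -0.3]
opening: 0.999
grasp_force: 3.0
```

```bash
python3 steer.py '0 0 0 0 -8 0 1;0 0 0 0 -8 0 1;0 0 0 0 -8 0 1;0 0 0 0 -8 0 1;0 0 0 0 -8 0 1'; python3 steer.py '0 0 0 0 -8 0 1;0 0 0 0 -8 0 1;0 0 0 0 -8 0 1;0 0 0 0 -8 0 1;0 0 0 0 -8 0 1'
python3 steer.py '0 0 0 0 0 0 1;0 0 0 0 0 -10 1;0 0 0 0 0 -25 1;0 0 0 0 0 -35 1;0 0 0 0 0 -35 1'; python3 steer.py '0 0 0 0 0 -35 1;0 0 0 0 0 -20 1;0 0 0 0 0 0 1;0 0 0 0 0 0 1;0 0 0 0 0 0 1'
python3 - <<'E'
from h import *
s=r.sense();print(s['eef_pos'],s['contact_force'])
a=r.grab_frame('wrist')[:,:,::-1];b=r.grab_frame('top')[:,:,::-1]
c=cv2.resize(b[90:290,120:480],(640,356))
cv2.imwrite("pics/end.png",cv2.resize(np.vstack([a,c]),None,fx=.78,fy=.78))
E
```

```text
clock: 7.18
eef_pos: [502.5, -111.1, 152.6]
tcp_rot: [3.141, 0.001, 2.052]
contact_force: [1.2, 0.1, 2.3]
opening: 0.997
grasp_force: 1.2
clock: 7.6
eef_pos: [466.4, -129.5, 152.1]
tcp_rot: [-3.141, -0.0, 2.053]
contact_force: [-0.7, 0.1, 0.6]
opening: 1.001
grasp_force: 0.0
clock: 8.02
eef_pos: [467.0, -128.9, 258.6]
tcp_rot: [-3.14, -0.001, 2.053]
contact_force: [0.6, 0.2, 0.1]
opening: 1.003
grasp_force: 0.0
clock: 8.43
eef_pos: [467.1, -128.9, 311.9]
tcp_rot: [-3.141, -0.0, 2.053]
contact_force: [-0.6, 0.8, -0.3]
opening: 1.0
grasp_force: 0.0
[ 467.06373918 -128.9181756   311.88432074] [-0.60314757  0.80595016 -0.32789147]
```

View pics/end.png

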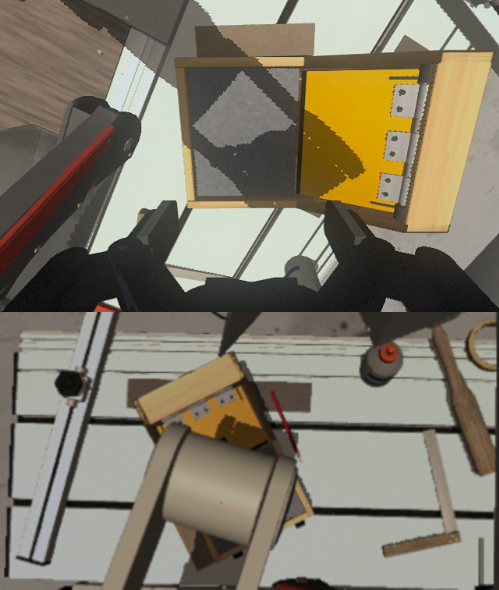

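The shelf is empty, the flap is shut (its edge meets the shelf at x≈300), and the objects on the table are where they were. The arm is clear, so I'm handing in.

```bash
python3 -c "
from rig import r
print(r.sign_off())"
```

```text
the job is handed in; nothing more can be done
None
```

I pushed the offcut off the shelf into the box while a finger held the flap open, then backed away; the last pictures show the flap shut and the other objects in place, and I handed the job in (no verdict came back; contact force peaked at about 28 N when the gripper seemed to touch the box's back top).

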